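# Clip the biscuit box shut

## Robot

A 6-joint arm with a two-finger parallel gripper is mounted at the origin on a cart in front of the work surface, level with it; the furniture and walls round the work are solid. World frame = base frame: x ahead of the robot, y to its left, z up, the work surface at z = 0. Lengths are in m, angles in degrees, forces in N, time in s.
With the tool pointing down it reaches from about 0.3 to 0.875 m from the base axis. Payload 4.2 kg.
Tool frame: the origin (TCP) lies on the centre line of the jaws, within the pads' length; the fingertips stand env.nose_length ahead of it and the grasp point (between the pads) lies 5 mm behind it (env.nose_length is the distance from the TCP to the fingertips, in m); z points along the fingers, y is the line along which they close (so a half turn about z gives the same grasp; the last joint's range is limited). The gripper opens to 85 mm and grips with 20 to 120 N. Pads are 22 mm wide; open, the fingers measure 114 mm over their backs; the gripper's body (76 mm by 85 mm) begins 54 mm behind the grasp point. The pads swing forward as they close: fully open they stand 13 mm farther back than shut.
Start: joints at [73.109, 18.312, 89.639, -0, 72.044, -1.146], TCP at [0.156, 0.553, 0.245] pointing down, gripper open.
Joint ranges: [-177.97, 177.97], [-48.28, 115.42], [12.27, 149.76], [-77.06, 257.06], [2.81, 150.46], [-146.56, 146.56]. Speed limits (degrees/s): [147.25, 147.25, 180, 180, 180, 180].

## Interface

Orientations are given as a 3x3 rotation matrix whose columns are the frame's x, y, z axes.
In Python, from station import env gives the robot as it stands. The module is installed in compiled form; this text tells all that it offers. Calls block until the motion is done:
- env.move_pose(position, orientation): joint-space move of the TCP to a pose.
- env.move_straight(position, vel=0.15, ori=None): straight line of the TCP; ori=None keeps the orientation; vel is the mean speed in m/s.
- env.set_joints(angles): joint-space move.
- env.command_gripper(opening): finger opening in m; the grip force is fixed at half the most; returns when the fingers have stopped.
- env.wait(seconds).
- env.ik(position, orientation): joint angles nearest the present ones, or None.
- env.state(): the state.
- env.get_image(name): name is "scene" or "side" or "wrist"; returns the picture (480x640x3 uint8, red, green, blue); there is no depth.
- env.calibration(name): a dict with "intrinsics" (3x3 intrinsics, pixels), "R" (3x3) and "t" (3): a world point X has camera coordinates R X + t; the wrist camera has in their place "T_tool_cam" (4x4, takes a point from camera to tool coordinates, whose origin is the TCP and whose axes are the flange's). Camera axes: x right, y down, z forward; pixel columns grow to the right and rows downward; lengths in m; the calibration is good to about 2 mm. A picture is of the moment at which its call begins: read the wrist's pose just before it. calibration takes no time and is no camera call.
A pose or a line that the arm cannot do raises env.Unreachable and nothing moves.
- env.hand_in(): hands the job in; it is judged then, once.
The state is a dict: "clock": time; "q": joint angles; "qd": joint speeds; "joint_torque": joint torques, N m; "tcp_pos": TCP position; "eef_rot": TCP orientation; "ft_force": force on the tool from outside, world axes, zero at the start; "torque": the same for the moment, N m; "opening": finger opening in m; "finger_force": force on a finger pad.
Only numpy, scipy, OpenCV 4.12 (cv2) and the standard library are available. Lean on these libraries where they do the work, as an engineer would, in place of code of your own. Each camera call takes 0.05 s, during which the arm holds its last target. There are 200 camera calls.

## Task

The lid of the long food box is down but its three snap tabs still stand up: press each tab down until it snaps and lies flat on the lid. Do not touch the small square food box beside it; it stays open to cool.

Things in the scene. Friction and masses are not known exactly. Their poses are not given: they have to be found in the camera images.
- long_box_front_pad (a point): press point on the front tab (long side facing the robot) of the long food box: 110 x 170 mm, lid 68 mm up, clear walls, biscuits inside, white lid hinged at the back; fixed, turned up to 20 deg, left or right of the square box. Tab: white plate 44 wide, 30 long, 5 thick, hinged 24 mm inside the lid's edge, free end outward. Point: on its upper face, mid-width, 20 mm from the hinge
- long_box_left_pad (a point): the same point on the like tab on the long box's short side to the robot's left. Site axes on all three tabs: x along the plate from hinge to free end, z out of its upper face. At the start each plate slopes up outward by about 37 deg, as far as it goes, the point about 85 mm above the worktop; lying flat on its stop the point is 73.5 mm up and 4 mm further out
- long_box_right_pad (a point): the same point on the like tab on the long box's short side to the robot's right. All three tabs have an over-centre snap: pushed straight down near the point or the free end with 4 to 10 N at first, then less, a tab passes dead centre about 14 deg above flat, then pulls itself flat and stays; let go sooner, it springs up again. They work in any order
- square_box: small square food box, 100 x 100 mm, lid 68 mm up, clear walls, potatoes inside, white lid with three like tabs, all standing up (ends about 91 mm above the worktop); fixed; origin at the centre of its underside, x towards its lid hinge at the back, away from the robot, z up. To be left untouched

How it is judged (in metres and radians):
At the end, for the whole second after the job is handed in: all three tabs of the long box lie flat on its lid, within 10 degrees (angle between each of long_box_front_pad, long_box_left_pad, long_box_right_pad's own z axis and vertical below 0.175 rad); the robot touches nothing.
It fails at once if the robot touches the square box or its tabs with more than 3 N (contact force between any of the fingers, the arm and square_box above 3 N).
It also fails if it takes over 32 s, if anything falls off the work surface, if the arm or the gripper's body presses on something with over 40 N, if the wrist force passes 120 N, or if a joint passes its speed limit or range.

## Working session

There is one attempt and no reset: what is moved stays moved. The work goes in short steps, each a Python script; the robot and the scene stay as the last script left them, time stands still between calls to the robot, and variables do not carry over. Pictures are saved under pics/ and viewed, at most 10 in all, crops included, and the job is handed in when it is done.

```bash
mkdir -p pics; python3 - <<'E'
from station import env
import cv2
s=env.state();print(s['clock'],s['tcp_pos'],env.nose_length,s['opening'])
for n in("scene","side","wrist"):
    cv2.imwrite(f"pics/{n}0.png",env.get_image(n)[:,:,::-1])
    c=env.calibration(n);print(n,{k:v.tolist() for k,v in c.items() if hasattr(v,'tolist')})
E
```

```text
0.0 [0.15588506 0.5530179  0.24448849] 0.014 0.08558986202472187
scene {'intrinsics': [[442.27910536310844, 0.0, 320.1290102719114], [0.0, 442.27910536310844, 237.47646635356273], [0.0, 0.0, 1.0]], 'R': [[0.8271147889567991, -0.5620222255154346, -0.0034848121366843196], [-0.35575801028946646, -0.5187403969615991, -0.7773960629402509], [0.43510615256949625, 0.6442355303666513, -0.629001762644088]], 't': [-0.5162860355053457, 0.1666822112699298, 0.767473348445397]}
side {'intrinsics': [[554.1496129001207, 0.0, 318.28899476866195], [0.0, 554.1496129001207, 239.3547060073555], [0.0, 0.0, 1.0]], 'R': [[-0.9694509848360268, -0.24523207518108925, 0.005100715913877047], [-0.11998674678384585, 0.4559890961653275, -0.8818600369528924], [0.21393449604186493, -0.8555320996202914, -0.47148367725999696]], 't': [0.4765643138503526, 0.17976569658316494, 0.6601922639588493]}
wrist {'intrinsics': [[353.02348479726925, 0.0, 321.07940433241095], [0.0, 353.02348479726925, 242.20052825359465], [0.0, 0.0, 1.0]], 'T_tool_cam': [[-0.0004290574171985487, -0.9497596992851878, -0.3129797589676377, 0.08060222122299922], [0.9999998969990891, -0.00036117248922142194, -0.0002748749584827985, -0.0012971080769157428], [0.00014802547928732308, -0.31297984466757744, 0.9497597564228097, -0.12818705600228691], [0.0, 0.0, 0.0, 1.0]]}
```

View pics/scene0.png

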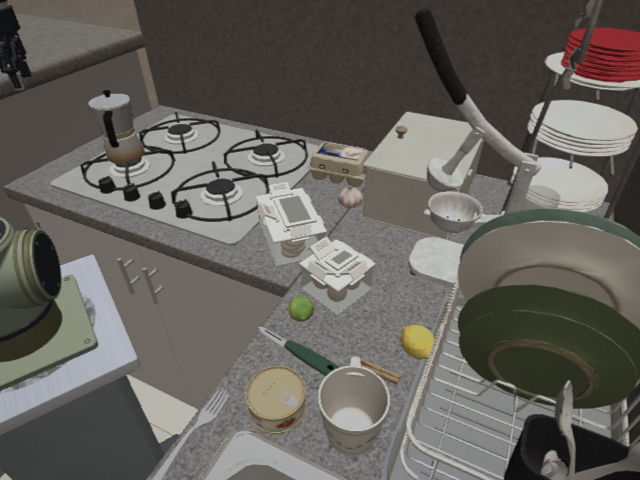

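View pics/side0.png

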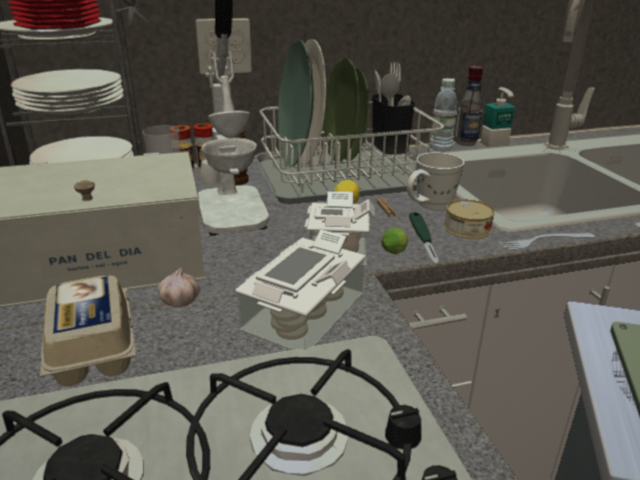

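```bash
python3 - <<'E'
import cv2
a=cv2.imread("pics/scene0.png")[170:320,240:390];b=cv2.imread("pics/side0.png")[180:350,230:380]
cv2.imwrite("pics/sc.png",cv2.resize(a,None,fx=4,fy=4,interpolation=cv2.INTER_CUBIC))
cv2.imwrite("pics/sd.png",cv2.resize(b,None,fx=3.5,fy=3.5,interpolation=cv2.INTER_CUBIC))
E
```

```text
(no output)
```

View pics/sc.png

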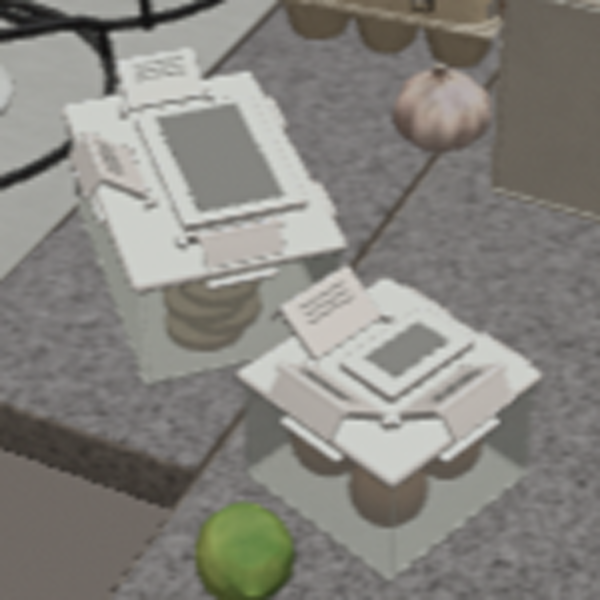

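View pics/sd.png

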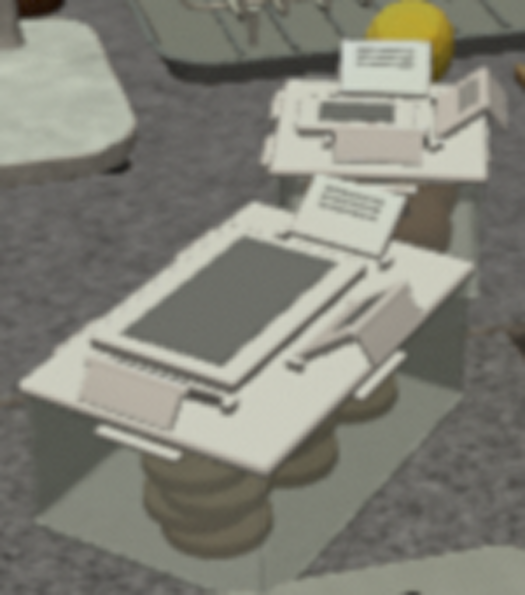

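```bash
cat > h.py <<'E'
import numpy as np
from station import env
from scipy.optimize import least_squares
def proj(n,X):
    c=env.calibration(n);p=(X@c['R'].T+c['t'])@c['intrinsics'].T;return p[:,:2]/p[:,2:]
def back(n,uv,z):
    c=env.calibration(n);R,t=c['R'],c['t'];d=np.c_[uv,np.ones(len(uv))]@np.linalg.inv(c['intrinsics']).T@R;o=-R.T@t
    return o+d*((z-o[2])/d[:,2])[:,None]
E
python3 - <<'E'
from h import *
def px(a,f,o): return (np.array(a,float)+.5)/f-.5+o
sc=px([(66,105),(140,288),(345,242),(250,73)],4,(240,170))
sd=px([(255,203),(470,265),(268,470),(22,385)],3.5,(230,180))
ssc=px([(238,373),(392,485),(541,374),(382,279)],4,(240,170))
for n,u in(("scene",sc),("side",sd),("scene",ssc)):
    B=back(n,u,.068);print(n,B.round(4).tolist(),np.linalg.norm(B-np.roll(B,-1,0),axis=1).round(3))
E
```

```text
scene [[0.4932, 0.0583, 0.068], [0.4481, -0.1034, 0.068], [0.5502, -0.1297, 0.068], [0.5944, 0.0283, 0.068]] [0.168 0.105 0.164 0.106]
side [[0.5484, -0.1242, 0.068], [0.4474, -0.0941, 0.068], [0.4904, 0.066, 0.068], [0.5934, 0.0373, 0.068]] [0.105 0.166 0.107 0.168]
scene [[0.4548, -0.1817, 0.068], [0.4712, -0.2784, 0.068], [0.5681, -0.2601, 0.068], [0.5484, -0.1638, 0.068]] [0.098 0.099 0.098 0.095]
```

```bash
cat >> h.py <<'E'
yaw=np.radians(-15.5)
bx=np.array([np.cos(yaw),np.sin(yaw),0]);by=np.array([-bx[1],bx[0],0]);dz=np.array([0,0,-1.])
def ori():
    best=None
    for s in(1,-1):
        R=np.c_[np.cross(s*bx,dz),s*bx,dz]; q=env.ik([.5,-.03,.3],R)
        if q is not None and (best is None or abs(q[5])<best[0]): best=(abs(q[5]),R)
    return best[1]
E
python3 - <<'E'
from h import *
import cv2
print(back("scene",np.array([[125,170.]]),0.0),env.state()['q'])
R=ori();print(R.round(2).tolist())
cx=np.array([.5208,-.0325,.27])-R[:,0]*.02
print(env.ik(cx,R))
env.command_gripper(0)
s=env.state();p=s['tcp_pos'];print(s['clock'])
env.move_straight([p[0],p[1],.32],vel=.25)
env.move_pose(cx,R);env.wait(.2)
s=env.state();np.savez("w.npz",p=s['tcp_pos'],R=s['eef_rot']);im=env.get_image("wrist")
print(s['clock'],s['tcp_pos'],s['opening'],s['ft_force'])
cv2.imwrite("pics/w1.png",im[:,:,::-1])
E
```

```text
[[0.30172816 0.46725671 0.        ]] [ 7.31085087e+01  1.83443316e+01  8.96905382e+01 -4.28368218e-04
  7.20451787e+01 -1.14567801e+00]
[[0.27, 0.96, 0.0], [0.96, -0.27, 0.0], [0.0, 0.0, -1.0]]
[-7.00757936e+00  1.22789692e+01  9.44641862e+01 -2.54444375e-14
  7.32568446e+01  8.49242064e+00]
0.9167
4.0667 [ 0.51553958 -0.05125335  0.27004782] 2.183772888175011e-05 [ 0.30156239  0.23309493 -0.05113183]
```

View pics/w1.png

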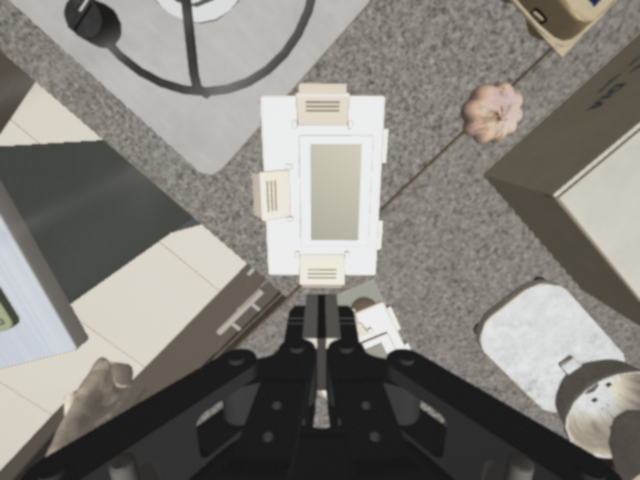

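The wrist view shows the long lid with corners at (262,96), (385,96), (378,275) and (267,275), and all three tabs standing. The square box is below it at about (380,330).

```bash
python3 - <<'E'
from h import *
d=np.load("w.npz");c=env.calibration("wrist");T=np.eye(4);T[:3,:3]=d['R'];T[:3,3]=d['p'];M=T@c['T_tool_cam']
uv=np.array([(262,96),(385,96),(378,275),(267,275.)])
r=np.c_[uv,np.ones(4)]@np.linalg.inv(c['intrinsics']).T@M[:3,:3].T
W=M[:3,3]+r*((.068-M[2,3])/r[:,2])[:,None]
print(W.round(4).tolist(),np.linalg.norm(W-np.roll(W,-1,0),axis=1),W.mean(0))
a=W[0]+W[1]-W[2]-W[3];print(np.degrees(np.arctan2(a[1],a[0]))-90)
# earlier
A=np.array([[.4932,.0583],[.4481,-.1034],[.5502,-.1297],[.5944,.0283],[.5484,-.1242],[.4474,-.0941],[.4904,.066],[.5934,.0373]])
print(A[:4].mean(0),A[4:].mean(0))
E
```

```text
[[0.4936, 0.0624, 0.068], [0.5963, 0.0339, 0.068], [0.5537, -0.1291, 0.068], [0.445, -0.099, 0.068]] [0.10660194 0.16852014 0.11278091 0.1685344 ] [ 0.52217718 -0.03297392  0.068     ]
-15.6922773287598
[ 0.521475 -0.036625] [ 0.5199  -0.02875]
```

```bash
cat > press.py <<'E'
from h import *
C=np.array([.5215,-.033,0]);R=ori();N=env.nose_length
def press(o):
    P=C+o
    def to(z,v): env.move_straight([P[0],P[1],z+N],vel=v,ori=R)
    to(.115,.2)
    for z in(.09,.083,.079,.077,.0755,.0745):
        to(z,.06);s=env.state();f=s['ft_force'];print(z,round(s['tcp_pos'][2]-N,4),f.round(1),round(s['clock'],2))
        if f[2]>25: break
    to(.115,.2)
E
python3 - <<'E'
from press import *
press(by*80)
import cv2
cv2.imwrite("pics/s2.png",cv2.resize(env.get_image("side")[180:350,180:400,::-1],None,fx=3.5,fy=3.5))
E
```

```text
Traceback (most recent call last):
  File "press.py", line 6, in press
    to(.115,.2)
    ~~^^^^^^^^^
  File "press.py", line 5, in to
    def to(z,v): env.move_straight([P[0],P[1],z+N],vel=v,ori=R)
                 ~~~~~~~~~~~~~~~~~^^^^^^^^^^^^^^^^^^^^^^^^^^^^^
station.Unreachable: the arm cannot follow that straight line within its joint ranges
```

```bash
python3 - <<'E'
from press import *
print(env.state()['q'].round(1),env.state()['eef_rot'].round(2).tolist(),R.round(2).tolist(),N)
for o in(by*80,-by*80,-bx*50):
  for z in(.3,.2,.15,.115,.0745):
    q=env.ik([*(C+o)[:2],z+N],R);print(z,None if q is None else q.round(1))
E
```

```text
[-7.  12.3 94.5  0.  73.3  8.5] [[0.27, 0.96, 0.0], [0.96, -0.27, 0.0], [0.0, 0.0, -1.0]] [[0.27, 0.96, 0.0], [0.96, -0.27, 0.0], [0.0, 0.0, -1.0]] 0.014
0.3 None
0.2 None
0.15 None
0.115 None
0.0745 None
0.3 None
0.2 None
0.15 None
0.115 None
0.0745 None
0.3 None
0.2 None
0.15 None
0.115 None
0.0745 None
```

```bash
python3 - <<'E'
from press import *
press(by*.080)
import cv2
cv2.imwrite("pics/s2.png",cv2.resize(env.get_image("side")[180:350,180:400,::-1],None,fx=3.5,fy=3.5))
E
```

```text
0.09 0.0901 [-0.8 -0.1  3.5] 5.7
0.083 0.0827 [ 0.4 -0.2  1.1] 5.97
0.079 0.0786 [ 0.1  0.1 -0.4] 6.22
0.077 0.0769 [ 0.4  0.9 -0. ] 6.47
0.0755 0.0754 [0.2 0.5 0.1] 6.72
0.0745 0.0744 [ 0.  -0.4  0.3] 6.97
```

View pics/s2.png

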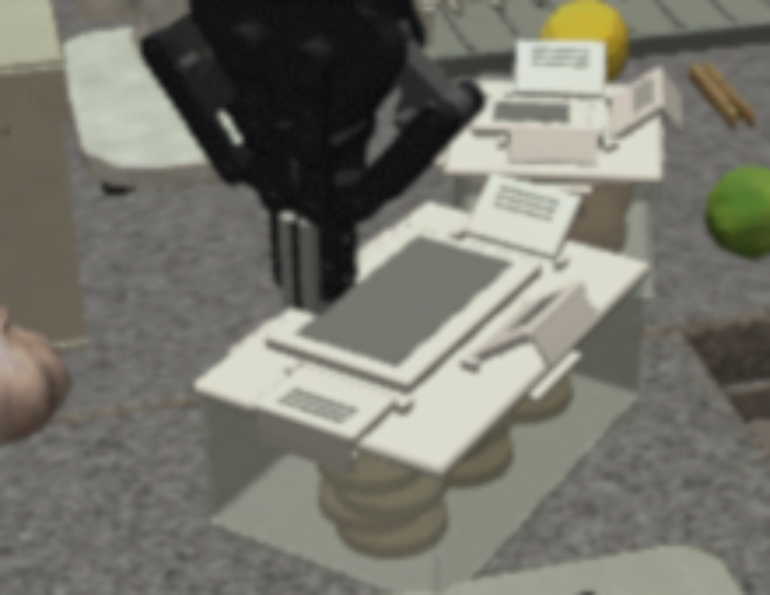

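The left tab at (320,405) now lies flat. Next are the front and right tabs.

```bash
python3 - <<'E'
from press import *
press(-bx*.050)
press(-by*.078)
p=env.state()['tcp_pos'];env.move_straight([p[0]-.02,p[1]+.1,.33],vel=.25)
import cv2
env.wait(.2);s=env.state();print(s['clock'],s['ft_force'])
cv2.imwrite("pics/s3.png",cv2.resize(env.get_image("side")[180:350,180:400,::-1],None,fx=3.5,fy=3.5))
E
```

```text
0.09 0.0899 [-1.7  1.6  5. ] 8.56
0.083 0.0831 [-0.5  0.8  0.6] 8.82
0.079 0.0788 [-0.6 -0.1 -0.4] 9.07
0.077 0.0769 [-0.6  0.4 -0.6] 9.32
0.0755 0.0754 [ 0.3 -0.4  0.3] 9.57
0.0745 0.0744 [ 0.1 -0.6  0.9] 9.82
0.09 0.0898 [-2.1  0.3  3.1] 11.36
0.083 0.0828 [ 0.3  0.4 -0.3] 11.62
0.079 0.0787 [-0.9 -0.6 -0.7] 11.88
0.077 0.0769 [0.  0.1 0.2] 12.12
0.0755 0.0754 [0.9 1.4 0.3] 12.38
0.0745 0.0745 [-0.3 -0.7  0.1] 12.62
14.225 [ 0.28399987 -0.29162378 -0.19835294]
```

View pics/s3.png

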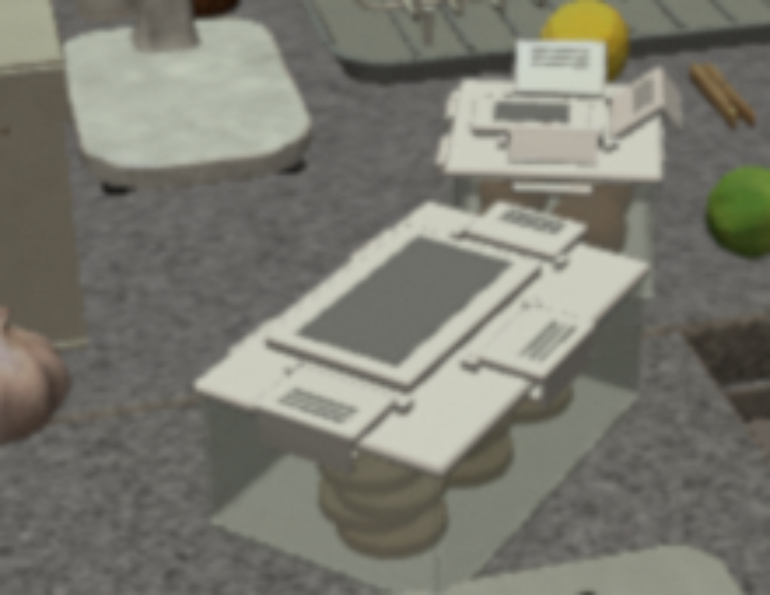

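All three tabs lie flat: left (320,405), front (530,340) and right (530,228). The square box's tabs still stand and the arm is clear.

```bash
python3 -c "
from station import env
print(env.hand_in())"
```

```text
the job is handed in; nothing more can be done
None
```

I pressed all three tabs of the long box until they snapped flat, left the square box untouched with its tabs still up, and handed the job in at about 14 s of the 32 s allowed (no verdict was returned).

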